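# Unlock the storage cube and put the travel adapter away

### The job

Put the white travel adapter away in the child-safe storage cube: turn the dial on the cube's top so that it points at the green dot, then press the orange button and let the front bin spring open by itself without touching it. Then put the adapter inside the open bin and leave it there, with the dial still on green and the bin open, without disturbing the other things on the shelf.

Things in the scene. Friction and masses are not known exactly. Their poses are not given: they have to be found in the camera images.
- cube: White storage cube, fixed to the shelf, 240 (its x) x 260 (its y) x 220 high, teal front panel. Origin at the centre of its underside, z up; its -x side is the front, turned roughly to the robot. On the top face (z = 220) stand the dial, centred at x -35, y +55, and the button, at x -70, y -75. A red arc, a green dot and a blue dot are painted on the top, 43 from the dial's axis.
- dial_grip (a point): Point on the dial's axis, 26 above the cube's top, in the middle of the bar to be gripped; it turns with the dial. Its x axis runs along the bar towards the pointing end (white stripe), z up. The dial is black: a round skirt of radius 27 whose top is 8 above the cube's top, and on it a grip bar 46 long (x), 12 wide (y), from 8 to 36 above the cube's top. Nothing else taller than 2 stands within 95 of its axis.
- dial (a joint): Dial angle in rad, growing anticlockwise seen from above, from stop to stop (0 to 2.15). From 0 to 0.7 it points along the red arc and turns freely (locked; it starts somewhere there); then come two detents, 1.40 (green dot) and 2.10 (blue dot). Let go between red and green or between green and blue, it snaps to the nearer side; the humps at 1.05 and 1.75 take about 0.08 N m to pass. Only on green can the button be pressed in; elsewhere it is blocked after some millimetres.
- green_mark (a point): Centre of the green dot (13 across) on the cube's top, 43 from the dial's axis: the dial's pointing end must point at it.
- button_top (a point): Centre of the top of the orange push button, 26 above the cube's top; button 28 across in a grey collar 44 across and 12 high. z up. Pressed straight down it travels 10; about 5 N presses it home, and the bin is released after about 8. It springs back up.
- bin (a joint): Tilt of the front bin in rad: 0 shut, 0.75 fully open, where a spring holds it. It hinges along the cube's lower front edge (32 above the shelf, cube x -120), its upper edge swinging out and down towards the robot in about half a second once released; keep 150 in front of the cube clear. Shut, it is held by the catch.
- bin_rim (a point): Middle of the upper edge of the bin's front panel, turning with the bin. The teal panel is 244 wide, 12 thick, its upper edge 174 from the hinge; fully open, that edge is about 160 above the shelf and about 120 in front of the cube's front face, so the adapter can go straight down between that edge and the front edge of the cube's top.
- bin_in (a point): Centre of the bin's inner floor, turning with the bin: x from the panel to the rear (level and away from the robot when shut), y along the width, z up out of the floor. The inside is 110 (x) x 214 (y); rear wall 57 high, sides 87 high. Fully open, the floor slopes 43 degrees down to the panel, so things slide into the corner between them.
- adapter: White travel plug adapter, loose, about 110 g: a rounded block 46 (x) x 36 (y) x 42 high, with two brass pins standing 15 out of its +x end. Origin at the centre of its underside, z up. Grip it across y from above. It stands to the left or the right of the cube's front.
- adapter_center (a point): Centre of the adapter's block, 21 above its underside.
- iron: Bystander: black travel iron, 150 x 76 x 79 high, origin under its middle, nose to its +x.
- coaster: Bystander: round beige ceramic coaster, 96 across, 7 thick, origin under its centre. It lies on the other side of the cube from the adapter.
- hanger: Bystander: steel clip hanger lying flat, 290 along its x, hook to its +y, origin at the middle of its bar.
- remote: Bystander: black remote control, 150 x 44 x 18, origin under its centre.
- brush: Bystander: small brush lying along its x.
- bottle: Bystander: amber bottle, 52 across, 150 high, origin under its centre.
Things that resemble listed ones, but are neither listed nor needed, are in the scene too. There is more than one size of the adapter; the job needs the largest.

How it is judged (in metres and radians):
On the way, in this order (a step that is already met when the one before it is completed fails the run):
1. the dial points at the green dot while the bin is still shut (value of joint dial between 1.25 and 1.55 rad and value of joint bin below 0.05 rad), for 0.3 s.
2. the bin has sprung fully open, with the dial on green and the adapter not yet in it (value of joint dial between 1.25 and 1.55 rad and value of joint bin above 0.65 rad and not (x of adapter_center in the frame of bin_in between -0.056 and 0.056 m and y of adapter_center in the frame of bin_in between -0.107 and 0.107 m and z of adapter_center in the frame of bin_in between 0 and 0.09 m)), for 0.2 s.
At the end, for the whole second after the job is handed in: The dial is within 0.15 rad of green, the bin is open (more than 0.65 rad), and the adapter lies still inside the bin, its centre between the bin's walls and less than 90 mm above its floor (value of joint dial between 1.25 and 1.55 rad and value of joint bin above 0.65 rad and x of adapter_center in the frame of bin_in between -0.056 and 0.056 m and y of adapter_center in the frame of bin_in between -0.107 and 0.107 m and z of adapter_center in the frame of bin_in between 0 and 0.09 m and linear speed of adapter below 0.02 m/s); the robot touches nothing.
It fails at once if the robot pushes the bin with more than 2 N while it is not yet open (below 0.6 rad) (value of joint bin below 0.6 rad and contact force between any of the fingers, the arm and bin above 2 N).
It fails at once if another thing on the shelf is moved by more than 40 mm (distance of any of iron, coaster, hanger, remote, brush, bottle from where it was at the start of the episode above 0.04 m).
It also fails if it takes over 64 s, if anything falls off the work surface, if the arm or the gripper's body presses on something with over 40 N, if the wrist force passes 120 N, or if a joint passes its speed limit or range.

### The arm

A 6-joint arm with a two-finger parallel gripper is mounted at the origin on the work surface. World frame = base frame: x ahead of the robot, y to its left, z up, the work surface at z = 0. Lengths are in m, angles in degrees, forces in N, time in s.
With the tool pointing down it reaches from about 0.25 to 0.725 m from the base axis. Payload 9.7 kg.
Tool frame: the origin (TCP) lies between the finger pads; the fingertips stand 22 mm ahead of it and the grasp point (between the pads) lies 3 mm ahead of it; z points along the fingers, y is the line along which they close (so a half turn about z gives the same grasp; the last joint's range is limited). The gripper opens to 85 mm and grips with 20 to 120 N. Pads are 22 mm wide; open, the fingers measure 114 mm over their backs; the gripper's body (76 mm by 85 mm) begins 54 mm behind the grasp point. The pads swing forward as they close: fully open they stand 13 mm farther back than shut.
Start: joints at [69.557, 4.979, 10.078, 95.1, 0, 90], TCP at [0.192, 0.515, 0.253] pointing down, gripper open.
Joint ranges: [-179.16, 179.16], [-48.56, 103.87], [-65.8, 70.77], [-126.05, 130.52], [-82.76, 87.17], [-180, 180]. Speed limits (degrees/s): [127.2, 127.2, 147.25, 180, 180, 180].

### API

Orientations are given as [roll, pitch, yaw] about the fixed x, y, z axes, in that order (R = Rz(yaw) Ry(pitch) Rx(roll)).
In Python, from workcell import bot, viewer, finder gives the robot as it stands.
- The arm moves only by the tool move_arm, never from a script. Its arguments are lists of equal length, an entry for each row: "offset": the shift along the tool's x, y, z in cm, a list of three; "twist": the turn, a rotation vector about the tool's x, y, z in rad, a list of three; "grip": the opening, from 0 (shut) to 1 (fully open). In form: {"offset": [[x, y, z], ...], "twist": [[ax, ay, az], ...], "grip": [grip, ...]}. A call has 1 to 5 rows; each row shifts and turns the commanded pose from where the row before left it, along the tool's axes as they then stand; what a row does not reach is not made up. A row lasts 1/10 s, in which the tool goes at most 50 mm and 8.59 degrees, less where a joint would pass 70% of its speed; a pose out of reach is approached as far as the arm can. A call is refused whole if a number of a shift passes 5 or a number of a turn 0.15, either way. A call with a gripper value outside its range is refused whole. The fingers move at their own pace and stop on an object; "force" is the grip in N (left out, the last holds). Time passes only in rows, so rows that do not move let the fingers close. It gives the time, the measured TCP pose, the force, the opening and the grip force at its end, in the units of the state.
- bot.get_obs(): the state, without advancing time (a new reading comes with each control period).
- viewer.camera(name): name is "side" or "top" or "wrist"; returns a dict with "color" (420x560x3 uint8, red, green, blue), "depth" (420x560 float32, m along the optical axis (not along the pixel's ray), 0 where there is no reading), "vfov" (degrees; the focal length in pixels is half the picture's height over the tangent of half this angle, whatever the lens; pixels are square), "cx", "cy" (the principal point, pixels), "position" and "attitude" of the camera in the world; the wrist camera has in their place "tool_from_camera" (4x4, takes a point from camera to tool coordinates, whose origin is the TCP and whose axes are the flange's). Camera axes: x right, y down, z forward; pixel columns grow to the right and rows downward; lengths in m; the calibration is good to about 2 mm. A picture is of the moment at which its call begins: read the wrist's pose just before it.
- bot.job_done(): hands the job in; it is judged then, once.
Trained networks look in a picture, given as the dict that the camera call returned (one of the last four; its "shot" number tells which), for a name from the list of things; names that differ only in an ending like _2 or _b are one class to them, and where a whole thing is asked for, a point or a joint stands for the part that bears it (a point fixed in the world has none). Each returns a list of dicts, best first, with "p" (0 to 1); they miss things now and then, are a little off and sometimes report something else, mostly with a low value. They report only what shows in the picture. A call takes as long as a camera call. They do not tell look-alikes from the thing itself.
- finder.boxes_of(picture, thing): "position" ([column, row] in pixels, amid what is visible of it).
- finder.pinpoint(picture, thing): "position" ([column, row] in pixels: a listed point, or the origin of a listed thing).
The state is a dict: "time": time; "q": joint angles; "qd": joint speeds; "joint_efforts": joint torques, N m; "ee_pos": TCP position; "tcp_rot": TCP orientation; "wrist_force": force on the tool from outside, world axes, zero at the start; "torque": the same for the moment, N m; "opening": finger opening in m; "grasp_force": force on a finger pad.
Only numpy, scipy, OpenCV 4.12 (cv2) and the standard library are available. Lean on these libraries where they do the work, as an engineer would, in place of code of your own. Each camera call takes 0.05 s, during which the arm holds its last target. There are 200 camera calls.

## Working session

There is one attempt and no reset: what is moved stays moved. The work goes in short steps, Python scripts to look and compute and a tool call to move; the robot and the scene stay as the last step left them, time stands still between calls to the robot, and variables do not carry over. Pictures are saved under pics/ and viewed, at most 10 in all, crops included, and the job is handed in when it is done.

Besides the shell and the picture viewer there is one more tool, called after "Call:" as name(argument=value, ...) on one line, values as JSON. move_arm: Moves the arm, as the interface text tells. Its arguments: {"type":"object","properties":{"offset":{"type":"array","items":{"type":"array","items":{"type":"number"}}},"twist":{"type":"array","items":{"type":"array","items":{"type":"number"}}},"grip":{"type":"array","items":{"type":"number"}},"force":{"type":"number"}},"required":["offset","twist","grip"]}

```bash
mkdir -p pics; cat > h.py <<'E'
import numpy as np, cv2
from scipy.spatial.transform import Rotation as R
from workcell import bot, viewer, finder
def cam(n):
    o=bot.get_obs(); c=viewer.camera(n); 
    if n=="wrist":
        T=np.eye(4); T[:3,:3]=R.from_euler('xyz',o['tcp_rot'],degrees=True).as_matrix(); T[:3,3]=o['ee_pos']
        c['T']=T@np.array(c['tool_from_camera'])
    else:
        T=np.eye(4); a=np.array(c['attitude'])
        T[:3,:3]=a if a.shape==(3,3) else R.from_euler('xyz',a,degrees=True).as_matrix()
        T[:3,3]=c['position']; c['T']=T
    c['f']=c['color'].shape[0]/2/np.tan(np.radians(c['vfov'])/2)
    return c
def ray(c,p):
    d=np.array([(p[0]-c['cx'])/c['f'],(p[1]-c['cy'])/c['f'],1.]); return c['T'][:3,:3]@d
def atz(c,p,z):
    d=ray(c,p); o=c['T'][:3,3]; return o+d*(z-o[2])/d[2]
def dep(c,p):
    u,v=int(round(p[0])),int(round(p[1])); q=c['depth'][max(v-1,0):v+2,max(u-1,0):u+2]; q=q[q>0]
    return c['T'][:3,3]+ray(c,p)*np.median(q) if len(q) else None
def save(c,n): cv2.imwrite('pics/'+n,c['color'][:,:,::-1])
E
python3 - <<'E'
from h import *
np.set_printoptions(precision=3,suppress=True)
o=bot.get_obs(); print(o['tcp_rot'],o['ee_pos'],o['opening'],o['time'])
ims=[]
for n in("top","side"):
    c=cam(n); ims.append(c['color']); print(n,c.get('attitude'),c['T'][:3,3],c['f'])
    for t in["cube","dial_grip","green_mark","button_top","bin_rim","adapter","adapter_center","coaster","iron","bottle","remote","hanger","brush"]:
        for r in finder.pinpoint(c,t)[:4]:
            print(t,np.round(r['p'],2),np.round(r['position'],1),dep(c,r['position']))
    save(c,n+'.png')
E
```

```text
[-179.922   -0.001  159.555] [0.192 0.515 0.253] 0.08572782903336988 0.0
top [-172.785    0.084  -88.924] [0.328 0.003 1.637] 407.51801179851185
dial_grip 0.67 [267.7 170.5] [0.66  0.064 0.229]
dial_grip 0.48 [362.7 230.7] [ 0.47  -0.307  0.041]
green_mark 0.6 [272.2 186.5] [0.604 0.047 0.224]
green_mark 0.19 [192.9 181.1] [0.651 0.363 0.067]
button_top 0.44 [308.9 189.2] [ 0.596 -0.082  0.232]
bin_rim 0.86 [283.1 199.6] [0.559 0.008 0.219]
adapter 0.59 [361.4 229. ] [ 0.477 -0.302  0.04 ]
adapter 0.52 [355.6 252.1] [ 0.387 -0.282  0.019]
adapter 0.42 [384.5 274.6] [ 0.301 -0.395  0.02 ]
adapter 0.41 [382.9 242.6] [ 0.426 -0.388  0.032]
adapter_center 0.64 [366.2 229.9] [ 0.474 -0.32   0.042]
adapter_center 0.49 [356.9 249.9] [ 0.395 -0.286  0.027]
adapter_center 0.47 [386.6 245.2] [ 0.416 -0.403  0.028]
coaster 0.59 [216.2 227.4] [0.476 0.275 0.005]
iron 0.68 [194.2 182.3] [0.653 0.366 0.031]
iron 0.66 [192.4 267.1] [0.316 0.36  0.02 ]
bottle 0.16 [218.1 223. ] [0.493 0.268 0.009]
remote 0.78 [383.3 274.2] [ 0.302 -0.391  0.02 ]
hanger 0.61 [411.  199.9] [ 0.602 -0.509  0.009]
brush
[... 451 characters left out ...]
554 0.008 0.219]
bin_rim 0.22 [273.4 154.7] [0.645 0.357 0.033]
adapter 0.53 [313.7 312.3] [ 0.47 -0.32  0.04]
adapter 0.49 [282.3 325.5] [ 0.373 -0.303  0.005]
adapter 0.48 [312.  347.2] [ 0.42  -0.407  0.014]
adapter_center 0.69 [314.1 310.3] [ 0.474 -0.315  0.04 ]
adapter_center 0.59 [310.5 344.4] [ 0.418 -0.402  0.026]
coaster 0.68 [312.8 310.1] [ 0.471 -0.312  0.04 ]
coaster 0.56 [238.7 189.7] [0.459 0.268 0.008]
iron 0.92 [272.9 156.4] [0.639 0.349 0.034]
bottle 0.77 [207.9 148.7] [0.425 0.51  0.025]
remote 0.74 [270.8 366. ] [ 0.287 -0.408  0.017]
remote 0.55 [208.8 148.2] [0.429 0.508 0.029]
hanger 0.93 [384.3 350.9] [ 0.609 -0.506  0.007]
brush 0.58 [192.2 179.6] [0.315 0.381 0.022]
```

```bash
python3 - <<'E'
import cv2,numpy as np
t=cv2.imread('pics/top.png')[120:310,160:440]; s=cv2.imread('pics/side.png')
cv2.imwrite('pics/t2.png',cv2.resize(t,(784,532),interpolation=cv2.INTER_CUBIC))
cv2.imwrite('pics/s2.png',cv2.resize(s[120:390,180:440],(560,582),interpolation=cv2.INTER_CUBIC))
E
```

```text
(no output)
```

View pics/t2.png

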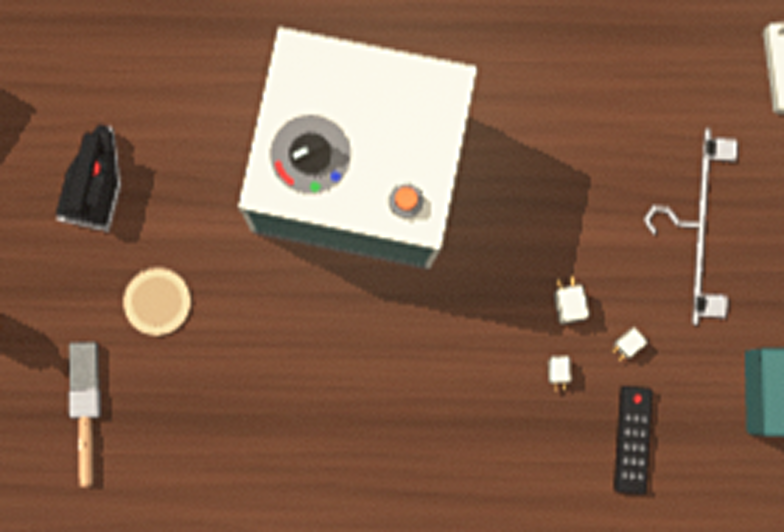

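View pics/s2.png

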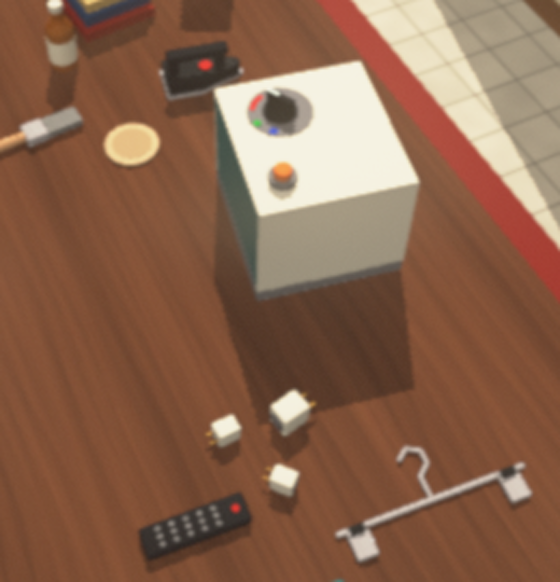

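Top crop: cube with the dial at (310,154), its stripe pointing left to (300,153), the green dot at (315,187), the blue dot at (336,176) and the button at (406,199). Candidates for the adapter in full top pixels: (364,228) large, (385,242) small, (360,252) small. I choose (364,228), the largest, on the right of the cube.

```bash
python3 - <<'E'
from h import *
np.set_printoptions(precision=4,suppress=True)
c=cam("top"); H,W=c['depth'].shape
uu,vv=np.meshgrid(np.arange(W),np.arange(H))
d=np.stack([(uu-c['cx'])/c['f'],(vv-c['cy'])/c['f'],np.ones_like(uu)],-1)*c['depth'][...,None]
P=d@c['T'][:3,:3].T+c['T'][:3,3]
m=(P[...,2]>.2)&(P[...,2]<.27)&(uu>230)&(uu<340)&(vv>115)&(vv<225)
m&=P[...,0]>.45
pts=P[m][:,:2]; r=cv2.minAreaRect((pts*1000).astype(np.float32)); print('rect',r, np.median(P[m][:,2]))
b=cv2.boxPoints(r);print(b)
# adapters
for u,v in((364,228),(385,242),(360,252)):
    mm=(P[...,2]>.02)&(P[...,2]<.07)&(abs(uu-u)<13)&(abs(vv-v)<12)&(c['color'].min(-1)>150)
    q=P[mm]; r=cv2.minAreaRect((q[:,:2]*1000).astype(np.float32)); print('adap',r,np.percentile(q[:,2],80))
# colours on the top plane
hsv=cv2.cvtColor(c['color'],cv2.COLOR_RGB2HSV)
roi=(uu>245)&(uu<330)&(vv>150)&(vv<205)
for n,lo,hi,z in(('red',0,4,.22),('org',6,22,.246),('green',45,80,.22),('blue',105,130,.22)):
    mm=roi&(hsv[...,0]>=lo)&(hsv[...,0]<=hi)&(hsv[...,1]>110)&(hsv[...,2]>100)
    if mm.sum(): p=(uu[mm].mean(),vv[mm].mean()); print(n,mm.sum(),p,atz(c,p,z))
# stripe
for p in((310,154),(300,153),(312,153)):
  q=(160+p[0]/2.8,120+p[1]/2.8); print(q,atz(c,q,.256))
E
```

```text
rect ((670.2940673828125, -6.094329833984375), (261.05438232421875, 241.54183959960938), 79.1288833618164) 0.2206359581994375
[[ 527.073  -111.5016]
 [ 764.2802 -157.0565]
 [ 813.5151   99.313 ]
 [ 576.308   144.8679]]
adap ((481.60504150390625, -311.8868408203125), (46.66996383666992, 34.77592086791992), 14.436842918395996) 0.04543896029976811
adap ((428.70025634765625, -397.22705078125), (24.231483459472656, 34.30255126953125), 39.203948974609375) 0.03403601372680156
adap ((388.2266540527344, -295.9443359375), (31.4708309173584, 24.306968688964844), 8.671272277832031) 0.03361946571350773
red 24 (np.float64(260.75), np.float64(181.16666666666666)) [0.6236 0.0879 0.22  ]
org 238 (np.float64(266.4453781512605), np.float64(172.42016806722688)) [0.6496 0.0673 0.246 ]
green 7 (np.float64(272.0), np.float64(186.28571428571428)) [0.6059 0.0477 0.22  ]
blue 7 (np.float64(279.0), np.float64(182.28571428571428)) [0.6208 0.0232 0.22  ]
(270.7142857142857, 175.0) [0.6384 0.0518 0.256 ]
(267.14285714285717, 174.64285714285714) [0.6395 0.0642 0.256 ]
(271.42857142857144, 174.64285714285714) [0.6397 0.0494 0.256 ]
```

Call:
move_arm(offset=[[-3, -1.5, -1.5], [-3.9, -2, -1.5], [-4, -2, -1.5], [-4, -2, -1.5], [-4, -2, -1]], twist=[[0, 0, 0], [0, 0, 0], [0, 0, 0], [0, 0, 0], [0, 0, 0]], grip=[1, 1, 1, 1, 1])

```text
time: 1.95
ee_pos: [0.3369, 0.359, 0.3245]
tcp_rot: [179.9, 0.0, 159.6]
wrist_force: [1.3, -0.1, -0.3]
opening: 0.0856
grasp_force: 0.0
```

Call:
move_arm(offset=[[-4, -2, 0], [-4, -2, 0], [-4, -2, 0], [-4, -2, 0], [-4, -2, 0]], twist=[[0, 0, 0], [0, 0, 0], [0, 0, 0], [0, 0, 0], [0, 0, 0]], grip=[1, 1, 1, 1, 1])

```text
time: 2.45
ee_pos: [0.4895, 0.1951, 0.3235]
tcp_rot: [180.0, 0.0, 159.6]
wrist_force: [0.2, 1.2, 1.2]
opening: 0.0852
grasp_force: 0.0
```

Call:
move_arm(offset=[[-4, -2, 0], [-4, -2, 0], [-4, -2, 0], [-3, -1.5, 0], [0, 0, 0]], twist=[[0, 0, 0], [0, 0, 0], [0, 0, 0], [0, 0, 0], [0, 0, 0]], grip=[1, 1, 1, 1, 1])

```text
time: 2.95
ee_pos: [0.605, 0.071, 0.3216]
tcp_rot: [-179.9, -0.1, 159.3]
wrist_force: [-0.1, 0.6, -0.9]
opening: 0.0856
grasp_force: 0.0
```

Call:
move_arm(offset=[[0, 0, 0], [0, 0, 0], [0, 0, 0], [0, 0, 0], [0, 0, 0]], twist=[[0, 0, -0.12], [0, 0, -0.12], [0, 0, -0.12], [0, 0, -0.12], [0, 0, -0.12]], grip=[1, 1, 1, 1, 1])

```text
time: 3.45
ee_pos: [0.6025, 0.0747, 0.3235]
tcp_rot: [180.0, 0.0, -165.8]
wrist_force: [0.8, 0.5, -1.0]
opening: 0.0854
grasp_force: 0.0
```

```bash
cat >> h.py <<'E'
def togo(p,yaw=None):
    o=bot.get_obs(); Rm=R.from_euler('xyz',o['tcp_rot'],degrees=True)
    print('t',round(o['time'],2),'pos',np.round(o['ee_pos'],4),'rot',np.round(o['tcp_rot'],2),'q',np.round(o['q'],0))
    print('offset cm',np.round(Rm.inv().apply(np.array(p)-o['ee_pos'])*100,2), '' if yaw is None else 'twist(after) %s'%np.round((Rm.inv()*R.from_euler('xyz',[180,0,yaw],degrees=True)).as_rotvec(),3))
E
python3 - <<'E'
from h import *
np.set_printoptions(precision=4,suppress=True)
c=cam("wrist"); save(c,'w1.png'); togo([.6463,.0545,.33],125)
for t in("dial_grip","green_mark","button_top"):
    for r in finder.pinpoint(c,t)[:2]: print(t,r['p'],r['position'],atz(c,r['position'],{'g':.22}.get(t[0],.246)),dep(c,r['position']))
E
```

```text
t 3.5 pos [0.6025 0.0747 0.3235] rot [ 179.99    0.01 -165.35] q [  7.  16.  30. 105.   0.  -8.]
offset cm [-3.73 -3.06 -0.65] twist(after) [0.    0.    1.216]
dial_grip 0.87 [238.3, 281.4] [0.6472 0.0566 0.246 ] [0.6416 0.0566 0.2553]
green_mark 0.56 [246.8, 212.1] [0.6038 0.0507 0.22  ] [0.6033 0.0507 0.2216]
```

View pics/w1.png

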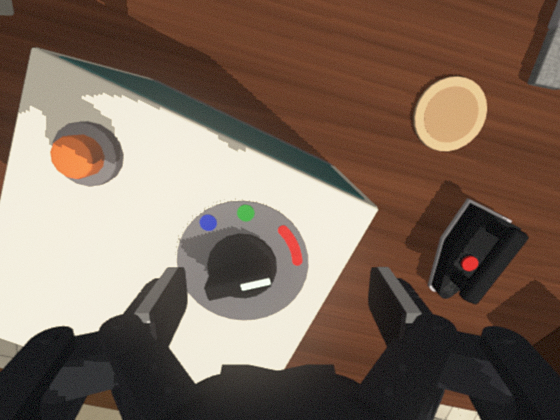

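Wrist view: dial at about (240,268), white stripe running (242,287) to (270,283), red arc (290,245), green (246,212), blue (208,222), button (78,157).

```bash
python3 - <<'E'
from h import *
np.set_printoptions(precision=4,suppress=True)
c=cam("wrist"); g=c['color']; uu,vv=np.meshgrid(np.arange(560),np.arange(420))
m=(g.min(-1)>170)&(uu>232)&(uu<280)&(vv>274)&(vv<298)
l,n=cv2.connectedComponents(m.astype(np.uint8)); k=np.bincount(n.ravel());print(k)
m=n==n[285,256]; q=np.array([atz(c,(u,v),.256)[:2] for u,v in zip(uu[m],vv[m])])
r=cv2.minAreaRect((q*1000).astype(np.float32)); b=cv2.boxPoints(r); print(r,b)
e=[b[1]-b[0],b[2]-b[1]]; e=max(e,key=np.linalg.norm); print('dir',np.degrees(np.arctan2(e[1],e[0])))
hsv=cv2.cvtColor(g,cv2.COLOR_RGB2HSV)
for nme,lo,hi in(('green',45,80),('blue',105,130)):
    mm=(hsv[...,0]>=lo)&(hsv[...,0]<=hi)&(hsv[...,1]>110)&(hsv[...,2]>80)&(vv<240)&(vv>190)&(uu>190)&(uu<265)
    p=uu[mm].mean(),vv[mm].mean(); print(nme,p,atz(c,p,.22))
mm=(hsv[...,0]<22)&(hsv[...,1]>150)&(vv>120)&(vv<190)&(uu<130)&(hsv[...,2]>130)
p=uu[mm].mean(),vv[mm].mean(); print('btn',p,atz(c,p,.246),dep(c,p))
E
```

```text
[235013    187]
((640.3275756835938, 68.08297729492188), (4.8185014724731445, 20.037357330322266), 28.281925201416016) [[633.459   75.7642]
 [642.9529  58.1187]
 [647.1962  60.4018]
 [637.7023  78.0472]]
dir -61.718105
green (np.float64(245.49519230769232), np.float64(212.67307692307693)) [0.6045 0.0496 0.22  ]
blue (np.float64(208.15865384615384), np.float64(222.73557692307693)) [0.619  0.0238 0.22  ]
btn (np.float64(73.94237066142763), np.float64(158.3765553372626)) [ 0.5862 -0.0619  0.246 ] [ 0.5864 -0.0622  0.2454]
```

Call:
move_arm(offset=[[0, 0, 0], [0, 0, 0], [0, 0, 0], [0, 0, 0], [0, 0, 0]], twist=[[0, 0, 0.148], [0, 0, 0.148], [0, 0, 0.148], [0, 0, 0.148], [0, 0, 0.148]], grip=[1, 1, 1, 1, 1])

```text
time: 4.2
ee_pos: [0.6028, 0.0742, 0.3233]
tcp_rot: [180.0, -0.0, 151.0]
wrist_force: [-0.2, -1.0, 0.2]
opening: 0.0853
grasp_force: 0.0
```

Call:
move_arm(offset=[[0, 0, 0], [0, 0, 0], [0, 0, 0], [0, 0, 0], [0, 0, 0]], twist=[[0, 0, 0.148], [0, 0, 0.148], [0, 0, 0.148], [0, 0, 0.148], [0, 0, 0]], grip=[1, 1, 1, 1, 1])

```text
time: 4.7
ee_pos: [0.6028, 0.0742, 0.3233]
tcp_rot: [180.0, -0.0, 117.4]
wrist_force: [-0.3, -0.3, -0.8]
opening: 0.0853
grasp_force: 0.0
```

```bash
python3 - <<'E'
from h import *
togo([.6463,.0555,.253],118.3)
E
```

```text
t 4.7 pos [0.6028 0.0742 0.3233] rot [180.    -0.   117.37] q [  7.  16.  31. 105.   0.  70.]
offset cm [-3.66  3.    7.03] twist(after) [ 0.    -0.    -0.016]
```

Call:
move_arm(offset=[[-1.9, 1.5, 0], [-1.76, 1.5, 0], [0, 0, 3], [0, 0, 2.5], [0, 0, 0]], twist=[[0, 0, -0.016], [0, 0, 0], [0, 0, 0], [0, 0, 0], [0, 0, 0]], grip=[0.8, 0.7, 0.7, 0.7, 0.7])

```text
time: 5.2
ee_pos: [0.6457, 0.0558, 0.2642]
tcp_rot: [-179.7, -0.1, 118.7]
wrist_force: [-0.3, 0.6, -0.7]
opening: 0.06
grasp_force: 0.0
```

Call:
move_arm(offset=[[0, 0, 1], [0, 0, 0.5], [0, 0, 0], [0, 0, 0], [0, 0, 0]], twist=[[0, 0, 0], [0, 0, 0], [0, 0, 0], [0, 0, 0], [0, 0, 0]], grip=[0.7, 0.7, 0.4, 0.1, 0.1], force=40)

```text
time: 5.7
ee_pos: [0.6467, 0.056, 0.2542]
tcp_rot: [179.9, 0.0, 118.5]
wrist_force: [0.2, -0.3, 0.0]
opening: 0.0168
grasp_force: 0.0
```

Call:
move_arm(offset=[[0, 0, 0], [0, 0, 0], [0, 0, 0], [0, 0, 0], [0, 0, 0]], twist=[[0, 0, 0], [0, 0, 0], [0, 0, 0], [0, 0, 0], [0, 0, 0]], grip=[0, 0, 0, 0, 0], force=40)

```text
time: 6.2
ee_pos: [0.6465, 0.0558, 0.2542]
tcp_rot: [180.0, 0.0, 118.5]
wrist_force: [-2.7, -1.6, 6.9]
opening: 0.0113
grasp_force: 42.6
```

Gripped (11.3 mm). Now turning it about 71°.

Call:
move_arm(offset=[[0, 0, -0.1], [0, 0, 0], [0, 0, 0], [0, 0, 0], [0, 0, 0]], twist=[[0, 0, -0.12], [0, 0, -0.12], [0, 0, -0.12], [0, 0, -0.12], [0, 0, -0.12]], grip=[0, 0, 0, 0, 0])

```text
time: 6.7
ee_pos: [0.647, 0.0564, 0.2542]
tcp_rot: [179.9, 0.0, 153.2]
wrist_force: [2.3, 3.0, -0.2]
opening: 0.0113
grasp_force: 41.8
```

Call:
move_arm(offset=[[0, 0, 0], [0, 0, 0], [0, 0, 0], [0, 0, 0], [0, 0, 0]], twist=[[0, 0, -0.12], [0, 0, -0.12], [0, 0, -0.12], [0, 0, -0.12], [0, 0, -0.12]], grip=[0, 0, 0, 0, 0])

```text
time: 7.2
ee_pos: [0.6471, 0.0572, 0.2542]
tcp_rot: [179.9, 0.1, -172.4]
wrist_force: [2.0, 6.8, -0.6]
opening: 0.011
grasp_force: 41.8
```

Call:
move_arm(offset=[[0, 0, 0], [0, 0, 0], [0, 0, 0], [0, 0, 0], [0, 0, 0]], twist=[[0, 0, -0.04], [0, 0, 0], [0, 0, 0], [0, 0, 0], [0, 0, 0]], grip=[0, 0, 0, 0, 0])

```text
time: 7.7
ee_pos: [0.6472, 0.0573, 0.2542]
tcp_rot: [179.9, 0.1, -170.4]
wrist_force: [3.1, 5.8, -0.8]
opening: 0.011
grasp_force: 41.8
```

Release, rise and check.

Call:
move_arm(offset=[[0, 0, 0], [0, 0, 0], [0, 0, 0], [0, 0, -2], [0, 0, -4]], twist=[[0, 0, 0], [0, 0, 0], [0, 0, 0], [0, 0, 0], [0, 0, 0]], grip=[0.3, 0.6, 0.7, 0.7, 0.7])

```text
time: 8.2
ee_pos: [0.6458, 0.0557, 0.3118]
tcp_rot: [180.0, -0.3, -170.4]
wrist_force: [-0.3, 0.1, 0.7]
opening: 0.0603
grasp_force: 0.0
```

Call:
move_arm(offset=[[0, 0, -3], [0, 0, 0]], twist=[[0, 0, 0], [0, 0, 0]], grip=[0.3, 0])

```text
time: 8.4
ee_pos: [0.6469, 0.0558, 0.3491]
tcp_rot: [-180.0, 0.4, -170.4]
wrist_force: [-0.1, 0.9, -0.1]
opening: 0.0317
grasp_force: 0.0
```

```bash
python3 - <<'E'
from h import *
np.set_printoptions(precision=4,suppress=True)
c=cam("wrist"); save(c,'w2.png'); togo([.5865,-.064,.30])
for t in("dial_grip","green_mark","button_top"):
    for r in finder.pinpoint(c,t)[:1]: print(t,r['p'],r['position'],atz(c,r['position'],.22 if t[0]=='g' else .246))
E
```

```text
t 8.45 pos [0.6471 0.0558 0.3466] rot [-179.97    0.23 -170.43] q [  5.  24.  44. 110.  -0.  -5.]
offset cm [  7.98 -10.8    4.63] 
dial_grip 0.91 [280.0, 213.7] [0.644  0.0566 0.246 ]
green_mark 0.95 [280.7, 155.5] [0.6046 0.0506 0.22  ]
button_top 0.81 [119.0, 107.6] [ 0.5876 -0.0636  0.246 ]
```

View pics/w2.png

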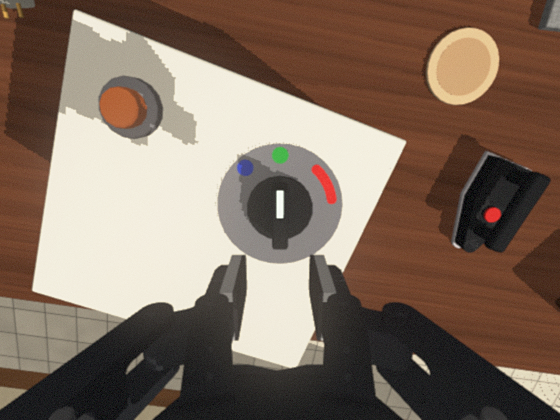

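Picture: the stripe (280,205) points straight at green (280,155). Now the button, with shut fingers.

Call:
move_arm(offset=[[2, -2.7, 0], [2, -2.7, 0], [2, -2.7, 1.8], [2, -2.6, 2], [0, 0, 1]], twist=[[0, 0, 0], [0, 0, 0], [0, 0, 0], [0, 0, 0], [0, 0, 0]], grip=[0, 0, 0, 0, 0])

```text
time: 9.1
ee_pos: [0.5831, -0.0657, 0.2938]
tcp_rot: [180.0, -0.2, -170.6]
wrist_force: [0.1, -0.4, -0.1]
opening: -0.0001
grasp_force: 0.0
```

Call:
move_arm(offset=[[0, 0, 1.5], [0, 0, 1], [0, 0, 0]], twist=[[0, 0, 0], [0, 0, 0], [0, 0, 0]], grip=[0, 0, 0])

```text
time: 9.4
ee_pos: [0.585, -0.0625, 0.2692]
tcp_rot: [179.9, -0.2, -170.4]
wrist_force: [-0.5, 0.1, -0.1]
opening: 0.0001
grasp_force: 0.0
```

Call:
move_arm(offset=[[0, 0, 0.4], [0, 0, 0.4], [0, 0, 0.25], [0, 0, 0], [0, 0, 0]], twist=[[0, 0, 0], [0, 0, 0], [0, 0, 0], [0, 0, 0], [0, 0, 0]], grip=[0, 0, 0, 0, 0])

```text
time: 9.9
ee_pos: [0.5856, -0.0626, 0.2612]
tcp_rot: [180.0, 0.0, -170.4]
wrist_force: [0.1, 1.9, 3.2]
opening: 0.0003
grasp_force: 1.5
```

```bash
python3 - <<'E'
from h import *
np.set_printoptions(precision=4,suppress=True)
c=cam("side"); o=bot.get_obs();print(o['ee_pos'],o['wrist_force'])
for r in finder.pinpoint(c,"bin_rim"): print(r['p'],r['position'],dep(c,r['position']))
E
```

```text
[ 0.5856 -0.0627  0.2612] [0.6765 1.5662 3.2637]
0.62 [277.1, 195.1] [0.5135 0.0306 0.1971]
```

Call:
move_arm(offset=[[0, 0, 0.3], [0, 0, 0.1], [0, 0, 0], [0, 0, 0], [0, 0, 0]], twist=[[0, 0, 0], [0, 0, 0], [0, 0, 0], [0, 0, 0], [0, 0, 0]], grip=[0, 0, 0, 0, 0])

```text
time: 10.5
ee_pos: [0.5856, -0.0628, 0.258]
tcp_rot: [-180.0, 0.1, -170.4]
wrist_force: [0.4, 1.5, 9.8]
opening: 0.0001
grasp_force: 5.3
```

```bash
python3 - <<'E'
from h import *
np.set_printoptions(precision=4,suppress=True)
c=cam("side"); o=bot.get_obs();print(o['ee_pos'],o['wrist_force'])
for r in finder.pinpoint(c,"bin_rim"): print(r['p'],r['position'],dep(c,r['position']))
E
```

```text
[ 0.5857 -0.0628  0.258 ] [-0.9113  2.2447 10.33  ]
0.96 [257.6, 206.4] [0.4485 0.044  0.1594]
```

Bin open. Rise and go towards the adapter.

Call:
move_arm(offset=[[0, 0, -2], [0, 0, -4], [0, 0, -1.5], [0, -4.5, 0], [1.5, -4.5, 0]], twist=[[0, 0, 0], [0, 0, 0], [0, 0, 0], [0, 0, 0], [0, 0, 0]], grip=[0, 0, 0, 0, 0])

```text
time: 11.1
ee_pos: [0.5868, -0.1546, 0.3312]
tcp_rot: [-180.0, -0.0, -170.3]
wrist_force: [-0.5, -0.2, -0.5]
opening: 0.0005
grasp_force: 0.0
```

Call:
move_arm(offset=[[2, -4.5, 0], [2, -4.5, 0], [2, -4.5, 3], [1.5, 0, 4], [0, 0, 0]], twist=[[0, 0, -0.084], [0, 0, 0], [0, 0, 0], [0, 0, 0], [0, 0, 0]], grip=[0.5, 1, 1, 1, 1])

```text
time: 11.6
ee_pos: [0.5388, -0.2963, 0.2555]
tcp_rot: [179.3, -0.8, -165.8]
wrist_force: [-1.2, 0.1, -0.8]
opening: 0.0722
grasp_force: 0.0
```

```bash
python3 - <<'E'
from h import *
np.set_printoptions(precision=4,suppress=True)
c=cam("wrist"); save(c,'w3.png'); togo([.4816,-.312,.15],-165.6)
H,W=c['depth'].shape
uu,vv=np.meshgrid(np.arange(W),np.arange(H))
P=(np.stack([(uu-c['cx'])/c['f'],(vv-c['cy'])/c['f'],np.ones_like(uu)],-1)*c['depth'][...,None])@c['T'][:3,:3].T+c['T'][:3,3]
m=(abs(P[...,0]-.48)<.045)&(abs(P[...,1]+.312)<.045)&(P[...,2]>.035)&(P[...,2]<.055)&(c['color'].min(-1)>100)
r=cv2.minAreaRect((P[m][:,:2]*1000).astype(np.float32)); print(m.sum(),r,np.median(P[m],0))
for t in("adapter_center",):
    for r in finder.pinpoint(c,t): print(t,r['p'],r['position'],atz(c,r['position'],.021))
E
```

```text
t 11.65 pos [ 0.5413 -0.2961  0.2615] rot [ 179.67   -0.38 -165.71] q [-29.  15.  23.  98.  -0. -43.]
offset cm [ 6.11 -0.13 11.19] twist(after) [ 0.006 -0.007 -0.002]
1527 ((479.4927673339844, -310.7222900390625), (46.53717803955078, 35.97129440307617), 11.774889945983887) [ 0.479  -0.3109  0.0411]
adapter_center 0.93 [275.5, 126.8] [ 0.4769 -0.3121  0.021 ]
adapter_center 0.67 [210.6, 57.7] [ 0.4264 -0.3939  0.021 ]
adapter_center 0.66 [314.6, 42.8] [ 0.3865 -0.2935  0.021 ]
```

View pics/w3.png

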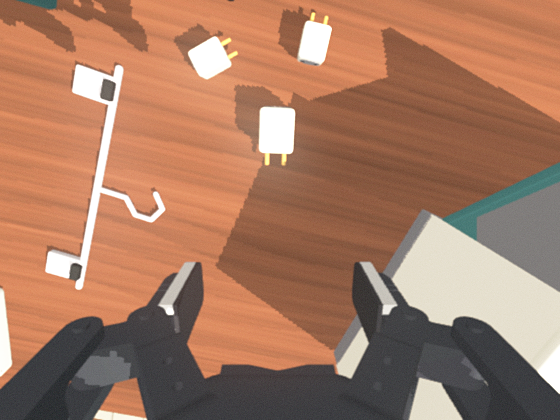

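Picture: the large adapter at (277,130), pins toward the robot's far side; the small ones at (210,57) and (315,43) are clearly smaller. Measured 46.5 x 36, so it is the right one.

Call:
move_arm(offset=[[3.2, 0, 2], [3.2, 0.1, 3], [0, 0, 5], [0, 0, 5], [0, 0, 0]], twist=[[0, 0, 0.035], [0, 0, 0], [0, 0, 0], [0, 0, 0], [0, 0, 0]], grip=[1, 1, 1, 1, 1])

```text
time: 12.2
ee_pos: [0.4809, -0.3087, 0.1133]
tcp_rot: [179.8, -0.2, -167.5]
wrist_force: [-0.5, 0.4, -0.7]
opening: 0.0855
grasp_force: 0.0
```

```bash
python3 - <<'E'
from h import *
togo([.4793,-.3112,.031],-167.5)
E
```

```text
t 12.2 pos [ 0.4809 -0.3087  0.1133] rot [ 179.82   -0.18 -167.53] q [-33.   8.  -2.  80.  -0. -45.]
offset cm [ 0.19 -0.23  8.23] twist(after) [ 0.003 -0.003 -0.001]
```

Call:
move_arm(offset=[[0.2, -0.2, 3.5], [0, 0, 3], [0, 0, 1.5], [0, 0, 0], [0, 0, 0]], twist=[[0, 0, 0], [0, 0, 0], [0, 0, 0], [0, 0, 0], [0, 0, 0]], grip=[1, 1, 1, 0.6, 0.3], force=35)

```text
time: 12.7
ee_pos: [0.4815, -0.3132, 0.0389]
tcp_rot: [-179.9, 0.1, -167.6]
wrist_force: [1.0, 0.4, 0.3]
opening: 0.0591
grasp_force: 0.0
```

Call:
move_arm(offset=[[0, 0, 0], [0, 0, 0], [0, 0, 0], [0, 0, 0], [0, 0, -2]], twist=[[0, 0, 0], [0, 0, 0], [0, 0, 0], [0, 0, 0], [0, 0, 0]], grip=[0.3, 0.3, 0.3, 0.3, 0.3])

```text
time: 13.2
ee_pos: [0.4789, -0.312, 0.0551]
tcp_rot: [179.9, -0.1, -167.6]
wrist_force: [-0.9, -0.1, -0.7]
opening: 0.0354
grasp_force: 35.3
```

```bash
python3 - <<'E'
from h import *
np.set_printoptions(precision=4,suppress=True)
print(bot.get_obs()['opening'])
c=cam("top"); H,W=c['depth'].shape; save(c,'top2.png')
uu,vv=np.meshgrid(np.arange(W),np.arange(H))
P=(np.stack([(uu-c['cx'])/c['f'],(vv-c['cy'])/c['f'],np.ones_like(uu)],-1)*c['depth'][...,None])@c['T'][:3,:3].T+c['T'][:3,3]
# heights in cube frame in front of the cube
a=np.radians(-10.87); x=np.array([np.cos(a),np.sin(a)]); y=np.array([-x[1],x[0]])
q=P[...,:2]-[.6703,-.0061]; X=q@x; Y=q@y
for xx in np.arange(-.26,-.09,.01):
    m=(abs(X-xx)<.005)&(abs(Y)<.1); print(round(xx,3),m.sum(),np.median(P[m][:,2]))
E
```

```text
0.03543756757593786
-0.26 125 -0.00027903049902211485
-0.25 124 -0.0009706243675136061
-0.24 163 0.0015202251152219848
-0.23 254 0.1609711330639766
-0.22 129 0.15733129217799613
-0.21 142 0.1464379434242863
-0.2 128 0.13618107192905315
-0.19 130 0.12484541798518012
-0.18 123 0.1144481553906731
-0.17 123 0.10343361596585399
-0.16 119 0.09296023491462169
-0.15 116 0.08171706438746373
-0.14 140 0.07832344896836207
-0.13 152 0.08823607191150407
-0.12 238 0.10139248430000403
-0.11 317 0.2119678180766622
-0.1 175 0.21963134072082724
```

Call:
move_arm(offset=[[0, 0, -4], [0, 0, -4.5], [0, 0, -4.5], [0, 0, -4.5], [0, 0, -4.5]], twist=[[0, 0, 0.08], [0, 0, 0.08], [0, 0, 0.08], [0, 0, 0.08], [0, 0, 0.088]], grip=[0.3, 0.3, 0.3, 0.3, 0.3])

```text
time: 13.75
ee_pos: [0.4794, -0.3124, 0.2785]
tcp_rot: [-180.0, 0.1, 168.8]
wrist_force: [1.0, -0.8, -1.3]
opening: 0.0356
grasp_force: 35.5
```

```bash
python3 - <<'E'
from h import *
togo([.5034,.026,.28],169.13)
E
```

```text
t 13.75 pos [ 0.4794 -0.3124  0.2785] rot [-1.7996e+02  9.0000e-02  1.6881e+02] q [-33.   9.  17.  98.  -0. -22.]
offset cm [ 4.21 33.66 -0.18] twist(after) [-0.001  0.002 -0.006]
```

Call:
move_arm(offset=[[0.3, 2.5, 0], [0.4, 3.5, 0], [0.5, 3.8, 0], [0.5, 3.8, 0], [0.5, 4, 0]], twist=[[0, 0, 0], [0, 0, 0], [0, 0, 0], [0, 0, 0], [0, 0, 0]], grip=[0.3, 0.3, 0.3, 0.3, 0.3])

```text
time: 14.25
ee_pos: [0.4915, -0.1343, 0.2765]
tcp_rot: [-180.0, 0.1, 169.0]
wrist_force: [0.0, 0.2, -2.0]
opening: 0.0354
grasp_force: 35.6
```

Call:
move_arm(offset=[[0.5, 4, 0], [0.5, 4, 0], [0.5, 4, 0], [0.5, 4, 0], [0, 0, 0]], twist=[[0, 0, 0], [0, 0, 0], [0, 0, 0], [0, 0, 0], [0, 0, 0]], grip=[0.3, 0.3, 0.3, 0.3, 0.3])

```text
time: 14.75
ee_pos: [0.5026, 0.0292, 0.2763]
tcp_rot: [179.9, 0.1, 169.3]
wrist_force: [0.2, -0.7, -0.6]
opening: 0.0351
grasp_force: 35.5
```

```bash
python3 - <<'E'
from h import *
togo([.5034,.026,.172],169.13)
E
```

```text
t 14.75 pos [0.5026 0.0292 0.2763] rot [1.7992e+02 6.0000e-02 1.6926e+02] q [ 3. -1.  7. 97.  0. 14.]
offset cm [-0.13 -0.31 10.43] twist(after) [0.001 0.001 0.002]
```

Call:
move_arm(offset=[[-0.1, -0.2, 3], [0, 0, 3], [0, 0, 2.5], [0, 0, 1.5], [0, 0, 0]], twist=[[0, 0, 0], [0, 0, 0], [0, 0, 0], [0, 0, 0], [0, 0, 0]], grip=[0.3, 0.3, 0.3, 0.3, 0.3])

```text
time: 15.25
ee_pos: [0.5023, 0.0229, 0.1743]
tcp_rot: [-180.0, -0.1, 169.0]
wrist_force: [0.3, -0.6, -0.9]
opening: 0.0354
grasp_force: 35.6
```

```bash
python3 - <<'E'
from h import *
togo([.5034,.026,.172],169.13)
E
```

```text
t 15.25 pos [0.5023 0.0229 0.1743] rot [-1.7996e+02 -1.3000e-01  1.6899e+02] q [ 3. -2. -6. 86. -0. 14.]
offset cm [-0.05  0.33  0.23] twist(after) [-0.001 -0.002 -0.002]
```

No contact. Release and rise.

Call:
move_arm(offset=[[0, 0, 0], [0, 0, 0], [0, 0, 0], [0, 0, 0], [0, 0, 0]], twist=[[0, 0, 0], [0, 0, 0], [0, 0, 0], [0, 0, 0], [0, 0, 0]], grip=[0.5, 0.7, 0.8, 0.8, 0.8])

```text
time: 15.75
ee_pos: [0.5032, 0.0233, 0.1762]
tcp_rot: [180.0, 0.0, 169.0]
wrist_force: [-0.7, -0.5, -0.0]
opening: 0.0682
grasp_force: 0.0
```

Call:
move_arm(offset=[[0, 0, -2], [0, 0, -4], [0, 0, -4.5], [0, 0, -4], [-2, 0, -2]], twist=[[0, 0, 0], [0, 0, 0], [0, 0, 0], [0, 0, 0], [0, 0, 0]], grip=[0.8, 0.8, 0.8, 0.8, 0.8])

```text
time: 16.25
ee_pos: [0.5219, 0.0196, 0.3458]
tcp_rot: [179.9, 0.3, 169.0]
wrist_force: [0.4, 1.2, 0.8]
opening: 0.068
grasp_force: 0.0
```

Call:
move_arm(offset=[[-4, 0, 0], [-3, 0, 0], [0, 0, 0]], twist=[[0, 0, 0], [0, 0, 0], [0, 0, 0]], grip=[0.8, 0.8, 0.8])

```text
time: 16.55
ee_pos: [0.5942, 0.0055, 0.338]
tcp_rot: [-180.0, -0.2, 169.0]
wrist_force: [1.1, 0.7, -1.4]
opening: 0.0682
grasp_force: 0.0
```

```bash
python3 - <<'E'
from h import *
np.set_printoptions(precision=4,suppress=True)
c=cam("wrist"); save(c,'w4.png'); togo([.5,.02,.3])
for t in("adapter_center","bin_rim","dial_grip"):
    for r in finder.pinpoint(c,t)[:1]: print(t,r['p'],r['position'],dep(c,r['position']))
E
```

```text
t 16.6 pos [0.5926 0.0058 0.3389] rot [-179.97   -0.16  168.98] q [  1.  15.  31. 106.  -0.  12.]
offset cm [ 9.35 -0.37  3.91] 
adapter_center 0.91 [281.3, 107.2] [0.5154 0.024  0.1453]
bin_rim 0.56 [282.6, 9.2] [0.4406 0.0392 0.163 ]
dial_grip 0.63 [357.9, 275.1] [0.5909 0.0406 0.3397]
```

View pics/w4.png

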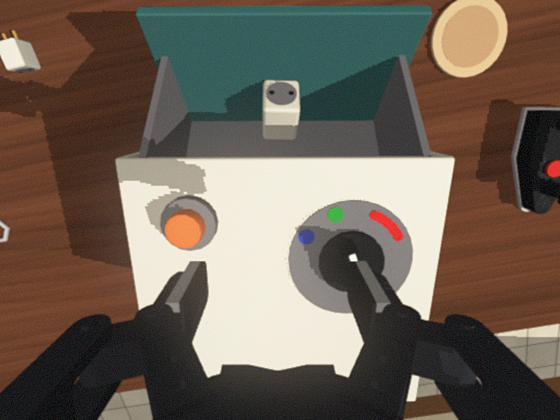

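Picture: the adapter sits in the open bin at (281,107), and the dial's pointer is hidden by a finger at (352,257). One check that it is at rest and the dial still on green.

Call:
move_arm(offset=[[0, -4, -1], [0, -4, 0], [0, 0, 0], [0, 0, 0], [0, 0, 0]], twist=[[0, 0, 0], [0, 0, 0], [0, 0, 0], [0, 0, 0], [0, 0, 0]], grip=[0.8, 0.8, 0.8, 0.8, 0.8])

```text
time: 17.25
ee_pos: [0.5757, -0.0717, 0.3514]
tcp_rot: [180.0, 0.1, 169.0]
wrist_force: [-0.2, 0.8, 0.2]
opening: 0.0684
grasp_force: 0.0
```

```bash
python3 - <<'E'
from h import *
np.set_printoptions(precision=4,suppress=True)
c=cam("wrist"); save(c,'w5.png')
for t in("adapter_center","bin_rim"):
    for r in finder.pinpoint(c,t)[:1]: print(t,r['p'],r['position'],dep(c,r['position']))
E
```

```text
adapter_center 0.96 [353.8, 110.8] [0.5145 0.0167 0.1465]
bin_rim 0.86 [374.6, 18.8] [0.442  0.0391 0.1645]
```

View pics/w5.png

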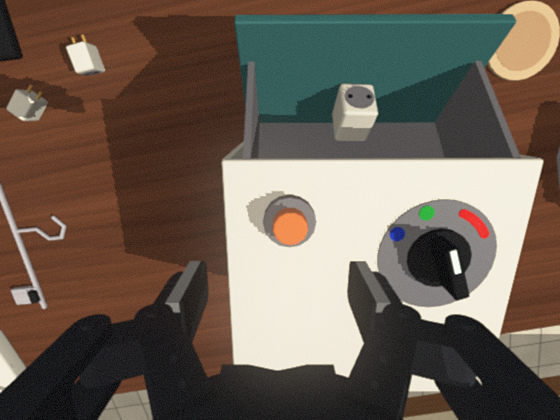

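```bash
python3 - <<'E'
from h import *
c=cam("wrist"); a=atz(c,(458,272),.256); b=atz(c,(451,252),.256)
d=(b-a)[:2]; ang=np.degrees(np.arctan2(d[1],d[0])); print('dial',np.radians((ang-109.0)%360), 'green expected 1.40')
if abs(np.radians((ang-109.0)%360)-1.4)<.2: print(bot.job_done())
E
```

```text
dial 1.5012593382663117 green expected 1.40
the job is handed in; nothing more can be done
None
```

The job is handed in: the dial is on green (about 1.50 rad by a rough last reading, green being 1.40), the bin sprang open after the button press, and the largest adapter rests inside it. I saw no sign of the other things being disturbed, but I did not re-measure them, and the judge's verdict was not shown.

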